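# Put the paint tins and parts boxes back in their places on the bench

## Robot

A 7-joint arm with a two-finger parallel gripper is mounted at the origin on the work surface. World frame = base frame: x ahead of the robot, y to its left, z up, the work surface at z = 0. Lengths are in m, angles in rad, forces in N, time in s.
With the tool pointing down it reaches from about 0.4 to 0.85 m from the base axis. Payload 10.4 kg.
Tool frame: the origin (TCP) lies midway between the tips of the shut fingers; the grasp point (between the pads) lies behind it (bot.tcp_to_grasp is the z of the grasp point in the tool frame, in m); z points along the fingers, y is the line along which they close (so a half turn about z gives the same grasp; the last joint's range is limited). The gripper opens to 87 mm and grips with 3 to 60 N. Pads are 19 mm wide; open, the fingers measure 117 mm over their backs; the gripper's body (75 mm by 190 mm) begins 51 mm behind the grasp point.
Start: joints at [1.235, 0.332, -0.065, 1.46, 0.022, 1.35, -0.088], TCP at [0.192, -0.595, 0.223] pointing down, gripper open.
Joint ranges: [-2.6, 2.6], [-0.5, 2.12], [-1.47, 1.34], [0.16, 2.42], [-1.27, 4.41], [0.06, 2.06], [-2.6, 2.6]. Speed limits (rad/s): [2.22, 2.22, 2.79, 2.79, 3.14, 3.14, 3.14].

## Interface

Orientations are given as a rotation vector (axis times angle).
In Python, from station import bot gives the robot as it stands.
- The arm moves only by the tool drive_tool, never from a script. Its argument "plan" is a list of rows, each a list of 7 numbers: the turn, a rotation vector about the tool's x, y, z in a scale on which 1.0 is 4 rad, then the shift along the tool's x, y, z in parts of the range, where 1.0 means 750 mm, then the closure, from -1 (fully open) to 1 (shut). In form: [[rx, ry, rz, dx, dy, dz, grip], ...]. A call has 1 to 10 rows; each row is the pose to reach, as a shift and turn from the pose commanded when the call began, along the tool's axes at that moment; what a row does not reach only later rows make up. A row lasts 1/8 s, in which the tool goes at most 62.5 mm and 10.7 degrees, less where a joint would pass 70% of its speed; a pose out of reach is approached as far as the arm can. A call with a gripper value outside its range is refused whole. The fingers move at their own pace and stop on an object; "grip_force" is the grip in N (left out, the last holds). Time passes only in rows, so rows that repeat a pose let the fingers close. It gives the time, the measured TCP pose, the force, the opening and the grip force at its end, in the units of the state.
- bot.get_obs(): the state, without advancing time (a new reading comes with each control period).
- bot.camera(name): name is "scene" or "top" or "wrist"; returns the picture (384x512x3 uint8, red, green, blue); there is no depth.
- bot.camera_info(name): a dict with "camera_matrix" (3x3 intrinsics, pixels), "k1" (the pictures are not rectified: a ray, as slopes to the right and down, at radius r is drawn at 1 + k1 r^2 times it, then the intrinsics apply), "R" (3x3) and "t" (3): a world point X has camera coordinates R X + t. Camera axes: x right, y down, z forward; pixel columns grow to the right and rows downward; lengths in m; the calibration is good to about 2 mm. A picture is of the moment at which its call begins: read the wrist's pose just before it. camera_info takes no time and is no camera call; for the wrist camera it gives the pose at the moment of the call.
- bot.finish_job(): hands the job in; it is judged then, once.
The state is a dict: "clock": time; "qpos": joint angles; "joint_vel": joint speeds; "joint_torque": joint torques, N m; "position": TCP position; "eef_rot": TCP orientation; "wrist_force": force on the tool from outside, world axes, zero at the start; "ft_torque": the same for the moment, N m; "grip_width": finger opening in m; "gripper_force": force on a finger pad.
Only numpy, scipy, OpenCV 4.12 (cv2) and the standard library are available. Lean on these libraries where they do the work, as an engineer would, in place of code of your own. Each camera call takes 0.05 s, during which the arm holds its last target. There are 200 camera calls.

## Task

Tidy the bench after the paint job: stand each paint sample tin upright in the middle of the coaster of its lid's colour, never tipping a tin over on the way. Put the parts box with the blue lid squarely inside the blue outline on the mat, and only then stack the white-lidded box on it so that its base locks down flat over the lid's lugs. Leave everything released and at rest.

Things in the scene. Friction and masses are not known exactly. Their poses are not given: they have to be found in the camera images.
- tin_red: small round steel paint sample tin with a red lid and a red band round its label: 54 mm diameter, 66 mm tall, about 0.3 kg, loose. Starts upright on the bench. Origin: centre of its underside, z up (its turn about z does not matter)
- tin_yellow: small round steel paint sample tin with a yellow lid and a yellow band round its label: 54 mm diameter, 66 mm tall, about 0.3 kg, loose. Starts upright on the bench. Origin: centre of its underside, z up (its turn about z does not matter)
- tin_green: small round steel paint sample tin with a green lid and a green band round its label: 54 mm diameter, 66 mm tall, about 0.3 kg, loose. Starts upright on the bench. Origin: centre of its underside, z up (its turn about z does not matter)
- coaster_red: fixed round flat coaster for the red tin: black rubber edge, red face 76 mm across, 84 mm diameter over all, top face 5 mm above the bench. Origin: its centre at bench level (z up)
- coaster_yellow: fixed round flat coaster for the yellow tin: black rubber edge, yellow face 76 mm across, 84 mm diameter over all, top face 5 mm above the bench. Origin: its centre at bench level (z up)
- coaster_green: fixed round flat coaster for the green tin: black rubber edge, green face 76 mm across, 84 mm diameter over all, top face 5 mm above the bench. Origin: its centre at bench level (z up)
- box_blue: parts box, blue sides, BLUE lid: 84 mm in x, 56 in y, 42 tall to the lid's flat, straight sides (trim 1 mm proud), about 0.36 kg. Two tapered lugs 6 mm high on the lid at x = +-26 mm, y = 0 (16 mm wide at root, 9 at top); two 20 mm round recesses 8 mm deep in the underside at the same places; fits either way round. Origin: centre of underside, z up
- box_white: parts box, blue sides, WHITE lid: 84 mm in x, 56 in y, 42 tall to the lid's flat, straight sides (trim 1 mm proud), about 0.22 kg. Two tapered lugs 6 mm high on the lid at x = +-26 mm, y = 0 (16 mm wide at root, 9 at top); two 20 mm round recesses 8 mm deep in the underside at the same places; fits either way round. Origin: centre of underside, z up; 42 mm above the lower box's once locked
- mat: fixed flat black rubber mat, 112 mm along its own x, 84 mm along its own y, top face 4 mm above the bench, with a blue rectangular outline (102 by 74 mm outside, 90 by 62 mm inside) in which the 84 by 56 mm foot of the blue-lidded box sits, long side along the mat's long side, either way round. Origin: its centre at bench level, z up
Things that resemble listed ones, but are neither listed nor needed, are in the scene too. Leave any black or pink look-alike of the box_blue alone.

How it is judged:
On the way, in this order (a step that is already met when the one before it is completed fails the run):
1. the blue-lidded box stands inside the outline on the mat, let go (horizontal distance between box_blue and mat below 0.012 m and angle between the x axis of box_blue and the x axis of mat, either way round below 0.2 rad and height (world z) of box_blue below 0.008 m and angle between box_blue's own z axis and vertical below 0.08 rad and contact force between the fingers and box_blue below 0.1 N), for 0.2 s.
2. the white-lidded box is locked on the blue-lidded box, let go (horizontal distance between box_blue and mat below 0.012 m and angle between the x axis of box_blue and the x axis of mat, either way round below 0.2 rad and height (world z) of box_blue below 0.008 m and angle between each of box_blue, box_white's own z axis and vertical below 0.08 rad and horizontal distance between box_white and box_blue below 0.005 m and angle between the x axis of box_white and the x axis of box_blue, either way round below 0.15 rad and z of box_white in the frame of box_blue between 0.039 and 0.045 m and contact force between the fingers and box_white below 0.1 N), for 0.2 s.
At the end, for the whole second after the job is handed in: Each tin upright on its own colour's coaster, within 12 mm of centre; blue-lidded box flat on the mat within 12 mm and 0.2 rad; white-lidded box level on it, fully down over the lugs, within 5 mm and 0.15 rad (origins 39-45 mm apart in height); tilts under 0.08 rad; all at rest, let go (horizontal distance between box_blue and mat below 0.012 m and angle between the x axis of box_blue and the x axis of mat, either way round below 0.2 rad and height (world z) of box_blue below 0.008 m and angle between each of box_blue, box_white, tin_red, tin_yellow, tin_green's own z axis and vertical below 0.08 rad and horizontal distance between box_white and box_blue below 0.005 m and angle between the x axis of box_white and the x axis of box_blue, either way round below 0.15 rad and z of box_white in the frame of box_blue between 0.039 and 0.045 m and horizontal distance between tin_red and coaster_red below 0.012 m and height (world z) of tin_red between 0.003 and 0.009 m and horizontal distance between tin_yellow and coaster_yellow below 0.012 m and height (world z) of tin_yellow between 0.003 and 0.009 m and horizontal distance between tin_green and coaster_green below 0.012 m and height (world z) of tin_green between 0.003 and 0.009 m and linear speed of each of tin_red, tin_yellow, tin_green, box_blue, box_white below 0.02 m/s); the robot touches nothing.
It fails at once if a paint tin was tipped over (more than 0.6 rad) (angle between any of tin_red, tin_yellow, tin_green's own z axis and vertical above 0.6 rad).
It also fails if it takes over 128 s, if anything falls off the work surface, if the arm or the gripper's body presses on something with over 40 N, if the wrist force passes 120 N, or if a joint passes its speed limit or range.

## Working session

There is one attempt and no reset: what is moved stays moved. The work goes in short steps, Python scripts to look and compute and a tool call to move; the robot and the scene stay as the last step left them, time stands still between calls to the robot, and variables do not carry over. Pictures are saved under pics/ and viewed, at most 14 in all, crops included, and the job is handed in when it is done.

Besides the shell and the picture viewer there is one more tool, called after "Emit:" by a JSON object that holds its "api" and its "payload", one argument or row to a line. drive_tool: Moves the arm, as the interface text tells. Its arguments: {"type":"object","properties":{"plan":{"type":"array"},"grip_force":{"type":"number"}},"required":["plan"]}

```bash
mkdir -p pics; ls
cat > h.py <<'E'
import numpy as np, cv2
from station import bot
def save(n,im): cv2.imwrite('pics/'+n,cv2.cvtColor(im,cv2.COLOR_RGB2BGR))
def ray(info,uv):
    K=np.array(info['camera_matrix']);R=np.array(info['R']);t=np.array(info['t']).ravel()
    d=np.linalg.inv(K)@np.array([uv[0],uv[1],1.0]);d=d[:2]
    rd=np.hypot(*d);r=rd
    for _ in range(30): r=rd/(1+info['k1']*r*r)
    s=d*(r/rd if rd>0 else 1)
    return -R.T@t, R.T@np.array([s[0],s[1],1.0])
def onz(info,uv,z):
    o,d=ray(info,uv); return o+d*(z-o[2])/d[2]
E
python3 - <<'E'
from h import *
o=bot.get_obs();print(o,bot.tcp_to_grasp)
for n in ['scene','top']:
    i=bot.camera_info(n);print(n,i)
    im=bot.camera(n);save(n+'0.png',im);np.save('pics/'+n+'0.npy',im)
print(bot.camera_info('wrist'))
E
```

```text
pics
{'clock': 0.0, 'qpos': array([ 1.23538249,  0.33285206, -0.06470571,  1.46095053,  0.02164317,
        1.34987825, -0.08849288]), 'joint_vel': array([ 0.00114503,  0.00054427,  0.00097766,  0.00256791, -0.00214929,
       -0.00033552, -0.000843  ]), 'joint_torque': array([ 2.92452651e-04, -6.23258686e+01,  2.48427055e-02, -3.89895165e+01,
       -6.13125809e-02,  3.98652290e-02,  1.53655933e-04]), 'position': array([ 0.19220166, -0.5943103 ,  0.22176193]), 'eef_rot': array([-3.10189601e+00, -4.89221895e-01,  5.01859061e-04]), 'wrist_force': array([0.14321228, 0.14670161, 0.1423862 ]), 'ft_torque': array([ 0.0304287 ,  0.05978238, -0.03867184]), 'gripper_force': 0.0, 'grip_width': 0.0865384921442862} -0.0187
scene {'camera_matrix': array([[495.31559245,   0.        , 256.42698642],
       [  0.        , 495.31559245, 189.97178354],
       [  0.        ,   0.        ,   1.        ]]), 'k1': -0.08269046182240082, 'R': array([[-0.03922592,  0.99905834,  0.01854092],
       [ 0.80610873,  0.04260392, -0.59023184],
       [-0.59046595, -0.00820639, -0.80702083]]), 't': array([ 0.02427556, -0.37599349,  1.59256714])}
top {'camera_matrix': array([[459.68693229,   0.        , 256.39173691],
       [  0.        , 459.68693229, 195.33516672],
       [  0.        ,   0.        ,   1.        ]]), 'k1': -0.07386379192088616, 'R': array([[-0.02526066, -0.99966132, -0.00625676],
       [-0.98143245,  0.02598946, -0.19003918],
       [ 0.19013742,  0.00134007, -0.98175657]]), 't': array([0.0072637 , 0.51707283, 1.29826258])}
{'camera_matrix': array([[344.49287467,   0.        , 260.54149   ],
       [  0.        , 344.49287467, 190.3586206 ],
       [  0.        ,   0.        ,   1.        ]]), 'k1': 0.02980642255449061, 'R': array([[ 0.30829229, -0.95129055, -0.00146648],
       [-0.91812994, -0.29794844,  0.26127408],
       [-0.2489845 , -0.07920236, -0.96526354]]), 't': array([-0.62383756, -0.03289832,  0.39069114])}
```

View pics/top0.png

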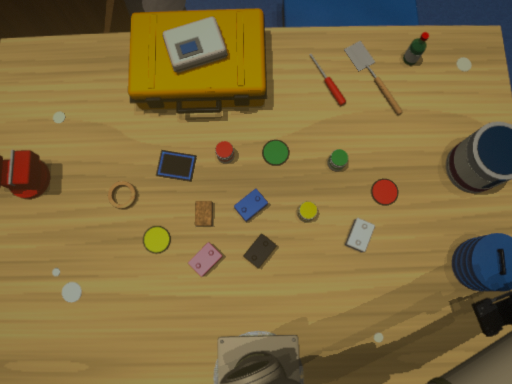

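View pics/scene0.png

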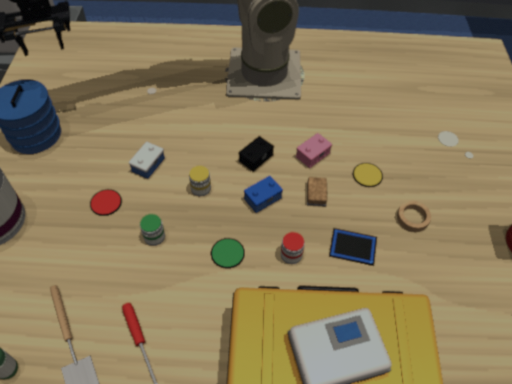

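Top view shows: tins red (225,150), green (340,158), yellow (308,210). Coasters are green (276,152), yellow (157,239), red (385,191), and the mat is at (176,165). 
Box candidates: blue lid (251,205), white lid (360,235), black (260,250), pink (206,259). (251,205) fits box_blue because it has a blue lid with two lugs, and (360,235) fits box_white. The wood block (204,213) and the ring are distractors.

```bash
cat > m.py <<'E'
from h import *
def blobs(im,rng,amin=60):
    hsv=cv2.cvtColor(im,cv2.COLOR_RGB2HSV);m=np.zeros(im.shape[:2],np.uint8)
    for lo,hi in rng: m|=cv2.inRange(hsv,lo,hi)
    m=cv2.morphologyEx(m,cv2.MORPH_OPEN,np.ones((2,2),np.uint8))
    cs,_=cv2.findContours(m,cv2.RETR_EXTERNAL,cv2.CHAIN_APPROX_NONE)
    return [c for c in cs if cv2.contourArea(c)>amin]
C=dict(red=[((0,150,90),(8,255,255)),((172,150,90),(180,255,255))],yellow=[((24,180,110),(33,255,255))],
 green=[((45,100,50),(85,255,255))],blue=[((100,130,60),(125,255,255))],white=[((0,0,140),(180,45,255))])
E
python3 - <<'E'
from m import *
for cam in ['top','scene']:
    im=np.load(f'pics/{cam}0.npy');i=bot.camera_info(cam)
    for k,r in C.items():
        for c in blobs(im,r):
            (u,v),(w,h),a=cv2.minAreaRect(c)
            if cv2.contourArea(c)>2500: continue
            z={'blue':.042,'white':.042}.get(k,.066)
            print(cam,k,np.round([u,v,w,h,a],1),cv2.contourArea(c),'z',z,onz(i,(u,v),z)[:2].round(3),'z0',onz(i,(u,v),.005)[:2].round(3))
im=np.load('pics/top0.npy')
a=cv2.resize(im[130:280,190:390],(800,600),interpolation=cv2.INTER_CUBIC);save('crop.png',a)
E
```

```text
top red [ 26.  194.5   7.   22.   90. ] 101.5 z 0.066 [0.535 0.676] z0 [0.547 0.708]
top red [385.  192.5  23.   24.   90. ] 454.0 z 0.066 [ 0.512 -0.381] z0 [ 0.524 -0.398]
top red [ 22.  168.   16.2  33.1   4.4] 488.0 z 0.066 [0.616 0.695] z0 [0.633 0.728]
top red [225.  150.   15.6  15.6  45. ] 191.0 z 0.066 [0.653 0.083] z0 [0.671 0.087]
top red [335.3  91.3  30.8   6.9  56.3] 176.5 z 0.066 [ 0.83  -0.255] z0 [ 0.857 -0.266]
top yellow [157. 240.  24.  24.  90.] 468.0 z 0.066 [0.391 0.281] z0 [0.398 0.295]
top yellow [309. 211.  16.  16.  90.] 202.0 z 0.066 [ 0.464 -0.156] z0 [ 0.473 -0.163]
top green [340.  158.5  15.   16.   90. ] 192.5 z 0.066 [ 0.618 -0.255] z0 [ 0.635 -0.267]
top green [276.5 153.   22.   23.   90. ] 424.5 z 0.066 [ 0.64  -0.069] z0 [ 0.657 -0.071]
top green [419.   45.5  11.   12.   90. ] 89.5 z 0.066 [ 0.98  -0.529] z0 [ 1.013 -0.553]
top blue [492.  262.5  55.   38.   90. ] 1753.5 z 0.042 [ 0.301 -0.689] z0 [ 0.302 -0.708]
top blue [251.3 205.3  18.1  27.6  50.9] 465.0 z 0.042 [0.489 0.009] z0 [0.496 0.01 ]
top blue [442.   16.5  13.   20.   90. ] 81.5 z 
[... 950 characters left out ...]
332.5  15.1  22.9  74.5] 294.5 z 0.042 [0.864 0.205] z0 [0.85  0.212]
scene blue [354.1 247.3  43.9  26.5  11.3] 1070.0 z 0.042 [0.654 0.233] z0 [0.632 0.241]
scene blue [264.2 192.3  21.5  32.8  58.4] 576.0 z 0.042 [0.504 0.014] z0 [0.477 0.015]
scene blue [ 40.7 117.1   7.6  36.1  43.8] 64.5 z 0.042 [ 0.27  -0.638] z0 [ 0.235 -0.661]
scene blue [ 23.5 100.9  37.1  51.4  82.9] 1476.5 z 0.042 [ 0.206 -0.712] z0 [ 0.168 -0.738]
scene white [ 79.6 374.4  27.5  31.2  72.6] 617.5 z 0.042 [ 0.98  -0.346] z0 [ 0.97  -0.359]
scene white [146.6 156.1  18.4  31.7  39.3] 465.5 z 0.042 [ 0.4   -0.305] z0 [ 0.37  -0.316]
scene white [449. 139.  14.  18.  90.] 197.5 z 0.042 [0.29  0.532] z0 [0.255 0.551]
```

View pics/crop.png

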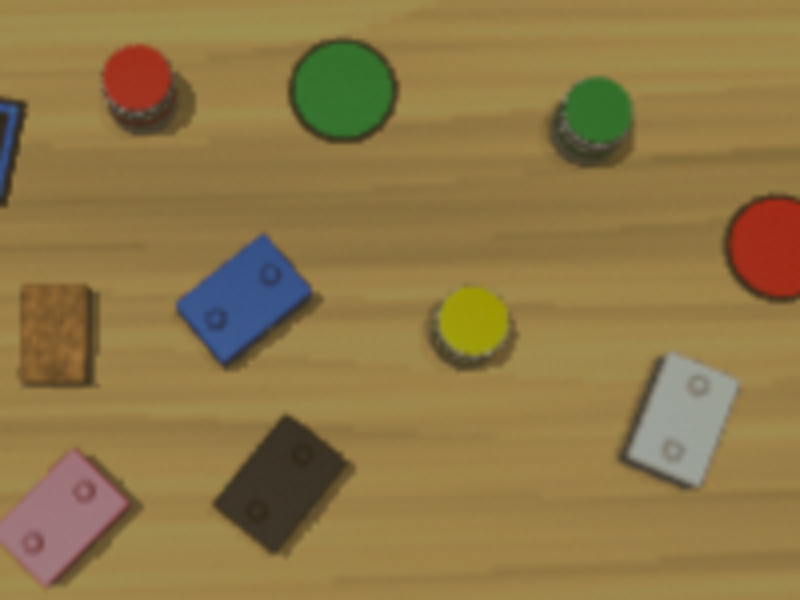

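The crop confirms it: the blue lid with lugs is at (251,205) in the top view, the white lid at (360,235), and the black and pink look-alikes are separate. Next I compute the box and mat poses and the first move.

```bash
cat >> m.py <<'E'
from scipy.spatial.transform import Rotation as Ro
def rect(c,i,z):
    p=cv2.boxPoints(cv2.minAreaRect(c));P=np.array([onz(i,q,z)[:2] for q in p]).astype(np.float32)
    e0=P[1]-P[0];e1=P[2]-P[1];L=e0 if np.hypot(*e0)>np.hypot(*e1) else e1
    return P.mean(0).round(4),round(float(np.arctan2(L[1],L[0])%np.pi),3),np.round([np.hypot(*e0),np.hypot(*e1)],4)
def go(x,y,z,yaw=None,cur=None):
    o=bot.get_obs();R0=Ro.from_rotvec(o['eef_rot']);p=o['position']
    T=R0.as_matrix();y0=np.arctan2(T[1,0],T[0,0])
    if yaw is None: yaw=y0
    else:
        c=np.arctan2(y,x)+np.pi/2; yaw=yaw+np.pi*np.round((c-yaw)/np.pi)
    R1=Ro.from_euler('z',yaw)*Ro.from_euler('x',np.pi)
    r=(R0.inv()*R1).as_rotvec();d=R0.inv().apply(np.array([x,y,z])-p)*1000
    print('yaw %.3f->%.3f'%(y0,yaw),'row',r.round(3).tolist(),d.round(1).tolist(),'dist %.0f ang %.0f'%(np.linalg.norm(d),np.degrees(np.linalg.norm(r))),'t',round(o['clock'],2))
E
python3 - <<'E'
from m import *
for cam in ['top','scene']:
    im=np.load(f'pics/{cam}0.npy');i=bot.camera_info(cam)
    print(cam,'pos',(-i['R'].T@i['t']).round(3))
    for n,k,uv,z in [('blue','blue',{'top':(251,205),'scene':(264,192)},.042),('white','white',{'top':(361,235),'scene':(146,156)},.042),('mat','blue',{'top':(176,165),'scene':(354,247)},.004)]:
        for c in blobs(im,[((100,100,40),(125,255,255))] if n=='mat' else C[k],20):
            if cv2.pointPolygonTest(cv2.convexHull(c),uv[cam],False)>0: print(n,rect(c,i,z))
i=bot.camera_info('wrist');o=bot.get_obs();c=-i['R'].T@i['t']
print('cam in tool',Ro.from_rotvec(o['eef_rot']).inv().apply(c-o['position']).round(3), (Ro.from_rotvec(o['eef_rot']).inv().as_matrix()@i['R'].T).round(2))
go(.49,.01,.2,.6)
E
```

```text
top pos [ 0.261 -0.008  1.373]
blue (array([0.4894, 0.0094], dtype=float32), 2.237, array([0.0818, 0.0539], dtype=float32))
white (array([ 0.3929, -0.3096], dtype=float32), 2.712, array([0.0829, 0.0545], dtype=float32))
scene pos [1.244 0.005 1.063]
blue (array([0.503 , 0.0147], dtype=float32), 2.274, array([0.0916, 0.0648], dtype=float32))
white (array([ 0.3993, -0.3046], dtype=float32), 2.734, array([0.0979, 0.0609], dtype=float32))
mat (array([0.631 , 0.2418], dtype=float32), 1.377, array([0.0777, 0.1103], dtype=float32))
cam in tool [ 0.071 -0.001 -0.163] [[ 0.   -0.97 -0.26]
 [ 1.    0.   -0.  ]
 [ 0.   -0.26  0.97]]
yaw 0.313->0.600 row [-0.001, -0.0, -0.287] [469.3, -483.4, 22.4] dist 674 ang 16 t 0.1
```

```bash
python3 -c "
from m import *
go(.49,.01,.2,2.237)"
```

```text
yaw 0.313->2.237 row [-0.001, -0.001, -1.924] [469.3, -483.4, 22.4] dist 674 ang 110 t 0.1
```

Careful with the scale: shifts go in shares of 750 mm and turns go in shares of 4 rad. That gives: -483 mm / 750 = -0.644, 469 mm / 750 = 0.6253, -1.924 rad / 4 = -0.481.

Emit:
{"api": "drive_tool", "payload": {
  "plan": [
    [0, 0, -0.481, 0.6253, -0.644, 0.0293, -1],
    [0, 0, -0.481, 0.6253, -0.644, 0.0293, -1],
    [0, 0, -0.481, 0.6253, -0.644, 0.0293, -1],
    [0, 0, -0.481, 0.6253, -0.644, 0.0293, -1],
    [0, 0, -0.481, 0.6253, -0.644, 0.0293, -1],
    [0, 0, -0.481, 0.6253, -0.644, 0.0293, -1],
    [0, 0, -0.481, 0.6253, -0.644, 0.0293, -1],
    [0, 0, -0.481, 0.6253, -0.644, 0.0293, -1],
    [0, 0, -0.481, 0.6253, -0.644, 0.0293, -1],
    [0, 0, -0.481, 0.6253, -0.644, 0.0293, -1]
  ]
}}

```text
clock: 1.35
position: [0.4689, -0.0326, 0.2021]
eef_rot: [1.434, 2.795, -0.001]
wrist_force: [0.9, -0.7, 0.1]
grip_width: 0.0872
gripper_force: 0.0
```

```bash
python3 -c "
from m import *
go(.49,.01,.2,2.237);print(bot.get_obs()['qpos'])"
```

```text
yaw 2.193->2.237 row [-0.0, 0.001, -0.044] [22.3, 42.0, 2.1] dist 48 ang 2 t 1.35
[ 0.67367306  0.04573514 -0.71005866  1.85084129  0.03198758  1.25586178
  0.57690977]
```

Converted, 42 mm / 750 = 0.056, 22 mm / 750 = 0.0293, -0.044 rad / 4 = -0.011.

Emit:
{"api": "drive_tool", "payload": {
  "plan": [
    [0, 0, -0.011, 0.0293, 0.056, 0.0027, -1],
    [0, 0, -0.011, 0.0293, 0.056, 0.0027, -1],
    [0, 0, -0.011, 0.0293, 0.056, 0.0027, -1]
  ]
}}

```text
clock: 1.72
position: [0.4897, 0.0073, 0.1997]
eef_rot: [-1.381, -2.821, 0.001]
wrist_force: [0.2, -1.1, 0.2]
grip_width: 0.087
gripper_force: 0.0
```

Run:
```python
from m import *
go(.49,.01,.2,2.237)
i=bot.camera_info('wrist');im=bot.camera('wrist');save('w1.png',im)
for c in blobs(im,C['blue'],300): print(cv2.minAreaRect(c),rect(c,i,.042))
```

```text
yaw 2.231->2.237 row [-0.001, -0.0, -0.006] [1.9, 1.9, -0.3] dist 3 ang 0 t 1.73
((267.5, 172.99996948242188), (60.99999237060547, 87.99998474121094), -0.0) (array([0.4939, 0.0119], dtype=float32), 2.214, array([0.0856, 0.0561], dtype=float32))
((503.3717346191406, 81.9832763671875), (73.10432434082031, 75.48219299316406), 52.4314079284668) (array([0.6061, 0.2026], dtype=float32), 3.02, array([0.0566, 0.0665], dtype=float32))
```

View pics/w1.png

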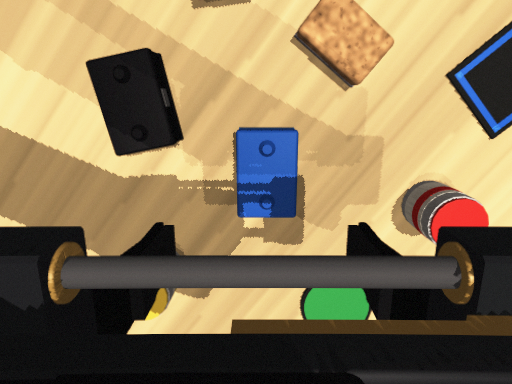

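The wrist view shows the blue box at (267,173), with lugs at (267,148) and (267,203), squarely between the fingers. The mat's corner is at upper right.

```bash
python3 -c "
from m import *
go(.4935,.0115,.012,2.225)"
```

```text
yaw 2.230->2.225 row [-0.001, -0.0, 0.005] [1.4, 6.1, 187.8] dist 188 ang 0 t 1.77
```

Converted, 188 mm / 750 = 0.2507, 160 mm / 750 = 0.2133, 0.005 rad / 4 = 0.0013.

Emit:
{"api": "drive_tool", "payload": {
  "plan": [
    [0, 0, 0.0013, 0.0013, 0.008, 0.08, -1],
    [0, 0, 0.0013, 0.0013, 0.008, 0.16, -1],
    [0, 0, 0.0013, 0.0013, 0.008, 0.2133, -1],
    [0, 0, 0.0013, 0.0013, 0.008, 0.2507, -1],
    [0, 0, 0.0013, 0.0013, 0.008, 0.2507, -1],
    [0, 0, 0.0013, 0.0013, 0.008, 0.2507, -1],
    [0, 0, 0.0013, 0.0013, 0.008, 0.2507, 1],
    [0, 0, 0.0013, 0.0013, 0.008, 0.2507, 1],
    [0, 0, 0.0013, 0.0013, 0.008, 0.2507, 1],
    [0, 0, 0.0013, 0.0013, 0.008, 0.2507, 1]
  ],
  "grip_force": 25
}}

```text
clock: 3.02
position: [0.494, 0.0122, 0.0123]
eef_rot: [1.387, 2.819, -0.001]
wrist_force: [0.6, 0.5, 0.3]
grip_width: 0.0559
gripper_force: 25.0
```

Converted, -150 mm / 750 = -0.2, -120 mm / 750 = -0.16.

Emit:
{"api": "drive_tool", "payload": {
  "plan": [
    [0, 0, 0, 0, 0, 0, 1],
    [0, 0, 0, 0, 0, 0, 1],
    [0, 0, 0, 0, 0, -0.08, 1],
    [0, 0, 0, 0, 0, -0.16, 1],
    [0, 0, 0, 0, 0, -0.2, 1],
    [0, 0, 0, 0, 0, -0.2, 1]
  ]
}}

```text
clock: 3.78
position: [0.4952, 0.0124, 0.1635]
eef_rot: [1.386, 2.815, 0.001]
wrist_force: [0.7, -0.1, -4.6]
grip_width: 0.056
gripper_force: 25.0
```

```bash
python3 -c "
from m import *
go(.60,.22,.16,1.38)"
```

```text
yaw 2.227->1.380 row [0.003, 0.002, 0.847] [100.7, 209.7, 3.7] dist 233 ang 49 t 3.77
```

```bash
python3 -c "
from m import *
go(.611,.14,.18,1.38)"
```

```text
yaw 2.227->1.380 row [0.003, 0.002, 0.847] [30.5, 169.7, -16.2] dist 173 ang 49 t 3.77
```

Converted, 170 mm / 750 = 0.2267, 136 mm / 750 = 0.1813, 0.847 rad / 4 = 0.2118.

Emit:
{"api": "drive_tool", "payload": {
  "plan": [
    [0, 0, 0.0425, 0.008, 0.0453, -0.0213, 1],
    [0, 0, 0.085, 0.016, 0.0907, -0.0213, 1],
    [0, 0, 0.1275, 0.024, 0.136, -0.0213, 1],
    [0, 0, 0.17, 0.032, 0.1813, -0.0213, 1],
    [0.0008, 0.0005, 0.2118, 0.04, 0.2267, -0.0213, 1],
    [0.0008, 0.0005, 0.2118, 0.04, 0.2267, -0.0213, 1],
    [0.0008, 0.0005, 0.2118, 0.04, 0.2267, -0.0213, 1],
    [0.0008, 0.0005, 0.2118, 0.04, 0.2267, -0.0213, 1]
  ]
}}

```text
clock: 4.78
position: [0.61, 0.1387, 0.1772]
eef_rot: [-2.421, -1.997, 0.005]
wrist_force: [0.2, -0.2, -4.9]
grip_width: 0.0559
gripper_force: 25.0
```

Run:
```python
from m import *
i=bot.camera_info('wrist');im=bot.camera('wrist');save('w2.png',im)
for c in blobs(im,C['blue'],300): print(cv2.minAreaRect(c),rect(c,i,.004))
go(.611,.14,.18,1.38)
```

```text
((261.5, 304.0), (30.0, 129.0), 90.0) (array([ 0.5811, -0.0083], dtype=float32), 2.954, array([0.1408, 0.0375], dtype=float32))
((261.5, 208.0), (94.0, 141.0), 90.0) (array([0.6018, 0.0994], dtype=float32), 2.952, array([0.1391, 0.1012], dtype=float32))
((261.5, 60.0), (120.0, 85.0), 90.0) (array([0.6285, 0.2383], dtype=float32), 1.416, array([0.0741, 0.1023], dtype=float32))
yaw 1.379->1.380 row [-0.004, 0.0, -0.001] [1.4, 0.5, -2.4] dist 3 ang 0 t 4.83
```

View pics/w2.png

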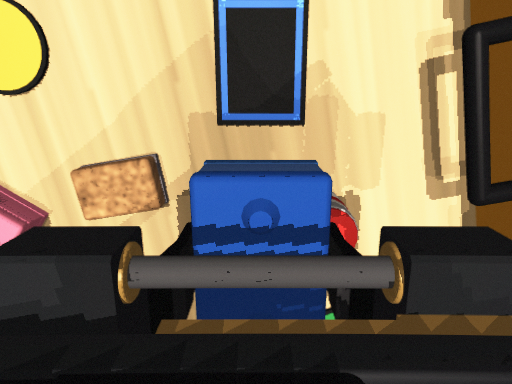

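Mat outline is at (262,60), aligned with the tool. The held box's front lug is at (261,215). I'll check its offset in the hand.

Run:
```python
from m import *
i=bot.camera_info('wrist');o=bot.get_obs()
R=Ro.from_rotvec(o['eef_rot'])
for uv,z in [((261,215),.0475)]:
    P=onz(i,uv,o['position'][2]-.012+z);print('lug in tool',R.inv().apply(P-o['position']).round(4))
go(.629,.239,.022,1.38)
```

```text
lug in tool [ 0.027  -0.0006 -0.0355]
yaw 1.379->1.380 row [-0.004, 0.0, -0.001] [102.1, -0.0, 155.5] dist 186 ang 0 t 4.83
```

Converted, 152 mm / 750 = 0.2027, 145 mm / 750 = 0.1933, -0.004 rad / 4 = -0.001.

Emit:
{"api": "drive_tool", "payload": {
  "plan": [
    [-0.001, 0, 0, 0.0733, 0, 0, 1],
    [-0.001, 0, 0, 0.1347, 0, 0.0267, 1],
    [-0.001, 0, 0, 0.1347, 0, 0.0933, 1],
    [-0.001, 0, 0, 0.1347, 0, 0.1533, 1],
    [-0.001, 0, 0, 0.1347, 0, 0.1933, 1],
    [-0.001, 0, 0, 0.1347, 0, 0.2027, 1],
    [-0.001, 0, 0, 0.1347, 0, 0.2027, 1]
  ]
}}

```text
clock: 5.7
position: [0.6296, 0.2389, 0.0269]
eef_rot: [2.423, 1.999, 0.002]
wrist_force: [0.5, 0.2, -4.0]
grip_width: 0.0561
gripper_force: 25.0
```

```bash
python3 -c "
from m import *
go(.629,.239,.0165,1.38)"
```

```text
yaw 1.379->1.380 row [0.001, -0.001, -0.001] [-0.1, -0.6, 10.4] dist 10 ang 0 t 5.7
```

Converted, -150 mm / 750 = -0.2, -110 mm / 750 = -0.1467.

Emit:
{"api": "drive_tool", "payload": {
  "plan": [
    [0, 0, 0, -0.0013, 0, 0.0107, 1],
    [0, 0, 0, -0.0013, 0, 0.0133, 1],
    [0, 0, 0, -0.0013, 0, 0.0133, 1],
    [0, 0, 0, -0.0013, 0, 0.0133, -1],
    [0, 0, 0, -0.0013, 0, 0.0133, -1],
    [0, 0, 0, -0.0013, 0, 0.0133, -1],
    [0, 0, 0, -0.0013, 0, -0.0667, -1],
    [0, 0, 0, -0.0013, 0, -0.1467, -1],
    [0, 0, 0, -0.068, 0, -0.2, -1],
    [0, 0, 0, -0.068, 0, -0.2, -1]
  ]
}}

```text
clock: 6.95
position: [0.6217, 0.1855, 0.1801]
eef_rot: [2.424, 1.99, 0.008]
wrist_force: [0.5, -0.5, -0.2]
grip_width: 0.0872
gripper_force: 0.0
```

Run:
```python
from m import *
i=bot.camera_info('wrist');im=bot.camera('wrist');save('w3.png',im)
for c in blobs(im,C['blue'],300): print(cv2.minAreaRect(c),rect(c,i,.046))
go(.43,-.22,.2,2.72-np.pi)
```

```text
((255.5, 115.5), (111.0, 81.0), 90.0) (array([0.6284, 0.2398], dtype=float32), 1.403, array([0.0654, 0.0915], dtype=float32))
yaw 1.377->-0.422 row [0.002, -0.004, 1.798] [-436.3, -108.4, -22.7] dist 450 ang 103 t 7.0
```

View pics/w3.png

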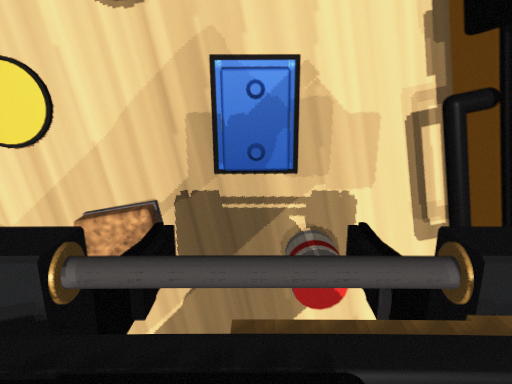

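Placed box: lugs at (255,89) and (256,152), blue box inside the outline with even margins. I'll get a lug-based pose for stacking, then go to the white box.

Run:
```python
from m import *
i=bot.camera_info('wrist')
P=[onz(i,uv,.048)[:2] for uv in [(255.5,89),(256,152)]];d=P[0]-P[1]
print((P[0]+P[1])/2,np.hypot(*d),np.arctan2(d[1],d[0]))
go(.395,-.307,.2,2.712)
```

```text
[0.62644156 0.23905161] 0.05152518026802802 1.3816143683110476
yaw 1.377->-0.430 row [0.002, -0.004, 1.806] [-528.4, -126.0, -22.8] dist 544 ang 103 t 7.0
```

Converted, -528 mm / 750 = -0.704, -126 mm / 750 = -0.168, 1.806 rad / 4 = 0.4515.

Emit:
{"api": "drive_tool", "payload": {
  "plan": [
    [0, -0.001, 0.045, -0.0733, -0.0173, -0.0267, -1],
    [0, -0.001, 0.09, -0.1467, -0.0347, -0.0307, -1],
    [0, -0.001, 0.135, -0.22, -0.052, -0.0307, -1],
    [0, -0.001, 0.18, -0.2933, -0.0693, -0.0307, -1],
    [0, -0.001, 0.225, -0.3667, -0.0867, -0.0307, -1],
    [0, -0.001, 0.27, -0.44, -0.104, -0.0307, -1],
    [0, -0.001, 0.315, -0.5133, -0.1213, -0.0307, -1],
    [0, -0.001, 0.36, -0.5867, -0.1387, -0.0307, -1],
    [0, -0.001, 0.405, -0.66, -0.156, -0.0307, -1],
    [0, -0.001, 0.4515, -0.704, -0.168, -0.0307, -1]
  ]
}}

```text
clock: 8.25
position: [0.3941, -0.307, 0.1976]
eef_rot: [3.067, -0.676, -0.006]
wrist_force: [0.6, -0.3, -0.1]
grip_width: 0.0873
gripper_force: 0.0
```

Emit:
{"api": "drive_tool", "payload": {
  "plan": [
    [0, 0, 0, 0, 0, 0, -1],
    [0, 0, 0, 0, 0, 0, -1]
  ]
}}

```text
clock: 8.5
position: [0.3961, -0.304, 0.198]
eef_rot: [3.071, -0.659, -0.005]
wrist_force: [0.7, 0.1, -0.2]
grip_width: 0.0872
gripper_force: 0.0
```

Run:
```python
from m import *
i=bot.camera_info('wrist');im=bot.camera('wrist');save('w4.png',im)
for c in blobs(im,C['white'],300): print(cv2.minAreaRect(c),rect(c,i,.042))
go(.395,-.307,.2,2.712)
```

```text
((265.0, 202.5), (25.0, 58.0), 90.0) (array([ 0.3681, -0.2965], dtype=float32), 1.148, array([0.0556, 0.0254], dtype=float32))
((278.49658203125, 157.5413818359375), (21.840961456298828, 40.85838317871094), 4.763641834259033) (array([ 0.403 , -0.3258], dtype=float32), 2.643, array([0.0385, 0.0201], dtype=float32))
yaw -0.422->-0.430 row [0.001, 0.003, 0.007] [0.1, 3.4, -1.8] dist 4 ang 0 t 8.55
```

View pics/w4.png

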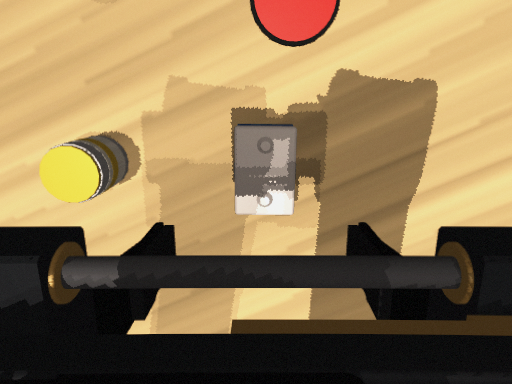

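White box at (265,170), with lugs at about (265,145) and (265,200), aligned with the tool.

Run:
```python
from m import *
i=bot.camera_info('wrist')
P=[onz(i,uv,.048)[:2] for uv in [(265,145),(264.5,200)]];d=P[0]-P[1];m=(P[0]+P[1])/2
print(m,np.hypot(*d),np.arctan2(d[1],d[0]))
P=[onz(i,uv,.042)[:2] for uv in [(235.5,124),(295,125),(294,215),(235,214)]];print(np.mean(P,0))
go(m[0],m[1],.012,np.arctan2(d[1],d[0]))
```

```text
[ 0.39638547 -0.3084564 ] 0.05222253869326994 -0.4273074593886123
[ 0.39685009 -0.30888194]
yaw -0.422->-0.427 row [0.001, 0.003, 0.005] [2.5, 3.9, 186.2] dist 186 ang 0 t 8.55
```

Converted, 186 mm / 750 = 0.248, 160 mm / 750 = 0.2133, 0.005 rad / 4 = 0.0013.

Emit:
{"api": "drive_tool", "payload": {
  "plan": [
    [0, 0.0008, 0.0013, 0.004, 0.0053, 0.08, -1],
    [0, 0.0008, 0.0013, 0.004, 0.0053, 0.16, -1],
    [0, 0.0008, 0.0013, 0.004, 0.0053, 0.2133, -1],
    [0, 0.0008, 0.0013, 0.004, 0.0053, 0.248, -1],
    [0, 0.0008, 0.0013, 0.004, 0.0053, 0.248, -1],
    [0, 0.0008, 0.0013, 0.004, 0.0053, 0.248, -1],
    [0, 0.0008, 0.0013, 0.004, 0.0053, 0.248, 1],
    [0, 0.0008, 0.0013, 0.004, 0.0053, 0.248, 1],
    [0, 0.0008, 0.0013, 0.004, 0.0053, 0.248, 1],
    [0, 0.0008, 0.0013, 0.004, 0.0053, 0.248, 1]
  ]
}}

```text
clock: 9.8
position: [0.3963, -0.3105, 0.013]
eef_rot: [3.067, -0.672, 0.002]
wrist_force: [-1.8, 0.3, 2.2]
grip_width: 0.0556
gripper_force: 25.0
```

Converted, -190 mm / 750 = -0.2533, -180 mm / 750 = -0.24.

Emit:
{"api": "drive_tool", "payload": {
  "plan": [
    [0, 0, 0, 0, 0, 0, 1],
    [0, 0, 0, 0, 0, -0.08, 1],
    [0, 0, 0, 0, 0, -0.16, 1],
    [0, 0, 0, 0, 0, -0.24, 1],
    [0, 0, 0, 0, 0, -0.2533, 1],
    [0, 0, 0, 0, 0, -0.2533, 1]
  ]
}}

```text
clock: 10.55
position: [0.3959, -0.3101, 0.2024]
eef_rot: [3.066, -0.672, 0.001]
wrist_force: [0.2, 0.6, -2.2]
grip_width: 0.0553
gripper_force: 25.0
```

Run:
```python
from m import *
go(.6264-.02,.2391-.106,.2,1.3816)
```

```text
yaw -0.431->1.382 row [0.003, 0.001, -1.813] [6.0, -490.6, 1.3] dist 491 ang 104 t 10.55
```

Converted, -490 mm / 750 = -0.6533, -441 mm / 750 = -0.588, 0.003 rad / 4 = 0.0008.

Emit:
{"api": "drive_tool", "payload": {
  "plan": [
    [0, 0, -0.045, 0.0013, -0.0653, 0, 1],
    [0, 0, -0.09, 0.0013, -0.1307, 0, 1],
    [0, 0, -0.135, 0.0027, -0.196, 0, 1],
    [0, 0, -0.18, 0.0027, -0.2613, 0, 1],
    [0, 0, -0.225, 0.004, -0.3267, 0, 1],
    [0, 0, -0.27, 0.0053, -0.392, 0, 1],
    [0, 0, -0.315, 0.0053, -0.4573, 0, 1],
    [0, 0, -0.36, 0.0067, -0.5227, 0, 1],
    [0, 0, -0.405, 0.0067, -0.588, 0.0013, 1],
    [0.0008, 0.0003, -0.45, 0.008, -0.6533, 0.0013, 1]
  ]
}}

```text
clock: 11.8
position: [0.6057, 0.1338, 0.1978]
eef_rot: [-2.426, -1.992, 0.005]
wrist_force: [0.2, -1.2, -0.8]
grip_width: 0.0559
gripper_force: 25.0
```

Converted, -0.012 rad / 4 = -0.003.

Emit:
{"api": "drive_tool", "payload": {
  "plan": [
    [0, 0, -0.003, 0, 0, 0, 1],
    [0, 0, -0.003, 0, 0, 0, 1],
    [0, 0, -0.003, 0, 0, 0, 1]
  ]
}}

```text
clock: 12.18
position: [0.606, 0.1309, 0.1999]
eef_rot: [-2.425, -1.997, 0.002]
wrist_force: [0.4, 0.3, -1.9]
grip_width: 0.0559
gripper_force: 25.0
```

Run:
```python
from m import *
i=bot.camera_info('wrist');im=bot.camera('wrist');save('w5.png',cv2.resize(im[0:290,130:400],None,fx=2.05,fy=2.05,interpolation=cv2.INTER_CUBIC))
go(.6264,.2391,.2,1.3816)
```

```text
yaw 1.378->1.382 row [-0.001, 0.001, -0.003] [110.0, -0.8, 0.2] dist 110 ang 0 t 12.22
```

View pics/w5.png

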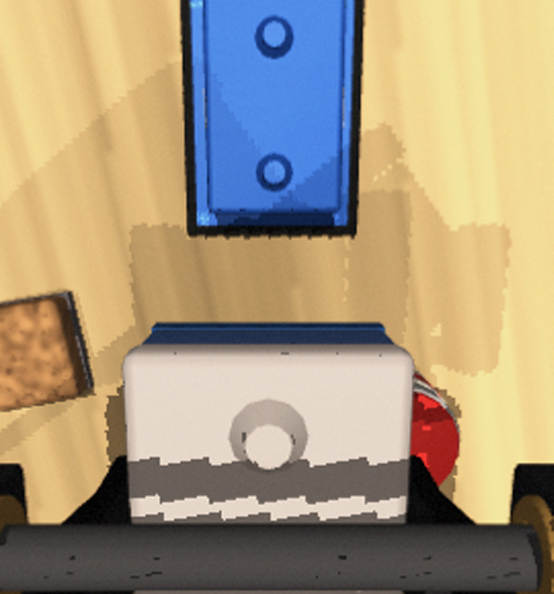

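Blue lug tops are at crop (273,35) and (273,171). The held white box's near lug top is at crop (269,447).

Run:
```python
from m import *
i=bot.camera_info('wrist');o=bot.get_obs();R=Ro.from_rotvec(o['eef_rot']);p=o['position']
f=lambda u,v:(u/2.05+130,v/2.05)
L=[R.inv().apply(onz(i,f(*uv),.052)-p)*1000 for uv in [(273,35),(273,171)]]
H=R.inv().apply(onz(i,f(269,447),p[2]-.013+.048)-p)*1000
d=L[0]-L[1];m=(L[0]+L[1])/2
print('blue mid tool mm',m.round(1),np.hypot(*d[:2]),np.arctan2(d[1],d[0]))
print('held lug',H.round(1))
# pads' tilt and left/right lid edges
E=[R.inv().apply(onz(i,f(*uv),p[2]-.013+.042)-p)[:2]*1000 for uv in [(126,365),(409,365),(130,520),(407,520)]];print(np.round(E,1))
print(R.as_matrix().round(4)[:,2])
```

```text
blue mid tool mm [108.4   1.4 148.2] 51.50592692346986 -0.0027579198567706836
held lug [ 25.5  -0.5 -35. ]
[[ 40.3 -28.3]
 [ 40.3  26.7]
 [  7.4 -29.1]
 [  7.5  28. ]]
[-7.e-04 -7.e-04 -1.e+00]
```

Converted, 126 mm / 750 = 0.168, 109 mm / 750 = 0.1453, -0.003 rad / 4 = -0.0008.

Emit:
{"api": "drive_tool", "payload": {
  "plan": [
    [0, 0, -0.0008, 0.0733, 0, 0, 1],
    [0, 0, -0.0008, 0.1453, 0.0009, 0.0267, 1],
    [0, 0, -0.0008, 0.1453, 0.0009, 0.0933, 1],
    [0, 0, -0.0008, 0.1453, 0.0009, 0.1467, 1],
    [0, 0, -0.0008, 0.1453, 0.0009, 0.168, 1],
    [0, 0, -0.0008, 0.1453, 0.0009, 0.168, 1],
    [0, 0, -0.0008, 0.1453, 0.0009, 0.168, 1]
  ]
}}

```text
clock: 13.1
position: [0.6287, 0.2397, 0.077]
eef_rot: [2.419, 2.003, 0.004]
wrist_force: [0.7, 0.0, -2.3]
grip_width: 0.0558
gripper_force: 25.0
```

Run:
```python
from m import *
T=np.array([.606,.1309,.1999]);R=Ro.from_rotvec([-2.425,-1.997,.002])
t=T+R.apply([.109,.0007,0]);print(t,bot.get_obs()['wrist_force'])
go(t[0],t[1],.059,1.380)
```

```text
[0.62759108 0.23774244 0.19980287] [ 0.66409912  0.04073131 -2.34337483]
yaw 1.383->1.380 row [0.002, -0.002, 0.003] [-2.2, -0.7, 18.0] dist 18 ang 0 t 13.1
```

Converted, -2 mm / 750 = -0.0027, 0.003 rad / 4 = 0.0008.

Emit:
{"api": "drive_tool", "payload": {
  "plan": [
    [0, 0, 0.0008, -0.0027, 0, 0, 1],
    [0, 0, 0.0008, -0.0027, 0, 0, 1],
    [0, 0, 0.0008, -0.0027, 0, 0, 1]
  ]
}}

```text
clock: 13.48
position: [0.6274, 0.2375, 0.0752]
eef_rot: [2.422, 2.001, 0.001]
wrist_force: [0.1, 0.9, -0.5]
grip_width: 0.0557
gripper_force: 25.0
```

Run:
```python
from m import *
go(.6276,.2377,.059,1.380)
i=bot.camera_info('scene');im=bot.camera('scene');save('s1.png',cv2.resize(im[170:290,280:430],None,fx=4,fy=4,interpolation=cv2.INTER_CUBIC))
go(.6276,.2377,.059,1.380)
```

```text
yaw 1.381->1.380 row [0.0, -0.0, 0.001] [0.3, 0.2, 16.2] dist 16 ang 0 t 13.47
yaw 1.381->1.380 row [0.0, -0.0, 0.001] [0.2, 0.3, 16.0] dist 16 ang 0 t 13.53
```

View pics/s1.png

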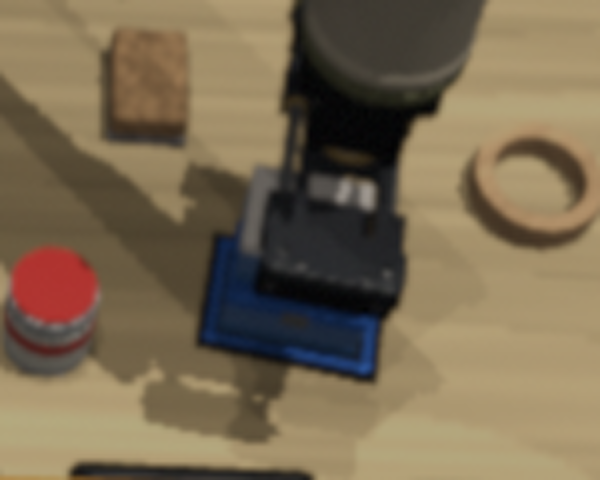

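Scene crop: the white box is held over the blue box at (310,260) and lined up. I'll lower it gently.

Converted, 16 mm / 750 = 0.0213, 14 mm / 750 = 0.0187.

Emit:
{"api": "drive_tool", "payload": {
  "plan": [
    [0, 0, 0, 0, 0, 0.0067, 1],
    [0, 0, 0, 0, 0, 0.0133, 1],
    [0, 0, 0, 0, 0, 0.0187, 1],
    [0, 0, 0, 0, 0, 0.0213, 1],
    [0, 0, 0, 0, 0, 0.0213, 1]
  ],
  "grip_force": 10
}}

```text
clock: 14.15
position: [0.6271, 0.2376, 0.0591]
eef_rot: [-2.422, -2.001, -0.0]
wrist_force: [-1.3, -0.7, 2.1]
grip_width: 0.0557
gripper_force: 10.0
```

Converted, -120 mm / 750 = -0.16, -90 mm / 750 = -0.12.

Emit:
{"api": "drive_tool", "payload": {
  "plan": [
    [0, 0, 0, 0, 0, 0.002, 1],
    [0, 0, 0, 0, 0, 0.002, 1],
    [0, 0, 0, 0, 0, 0, -1],
    [0, 0, 0, 0, 0, 0, -1],
    [0, 0, 0, 0, 0, 0, -1],
    [0, 0, 0, 0, 0, -0.0667, -1],
    [0, 0, 0, 0, 0, -0.12, -1],
    [0, 0, 0, -0.0667, 0, -0.16, -1],
    [0, 0, 0, -0.08, 0, -0.16, -1],
    [0, 0, 0, -0.08, 0, -0.16, -1]
  ]
}}

```text
clock: 15.4
position: [0.6158, 0.1777, 0.1783]
eef_rot: [-2.423, -1.999, 0.001]
wrist_force: [-0.2, 0.4, -1.0]
grip_width: 0.0869
gripper_force: 0.0
```

Run:
```python
from m import *
i=bot.camera_info('wrist');im=bot.camera('wrist')
s=bot.camera('scene')
a=cv2.resize(im[0:260,130:400],(405,390));b=cv2.resize(s[190:280,300:391],(395,390),interpolation=cv2.INTER_CUBIC)
save('w6.png',np.hstack([a,b]))
go(.655,.086,.2,1.57);np.save('pics/w6.npy',im)
```

```text
yaw 1.382->1.570 row [-0.002, -0.001, -0.188] [-84.5, 56.6, -22.3] dist 104 ang 11 t 15.5
```

View pics/w6.png

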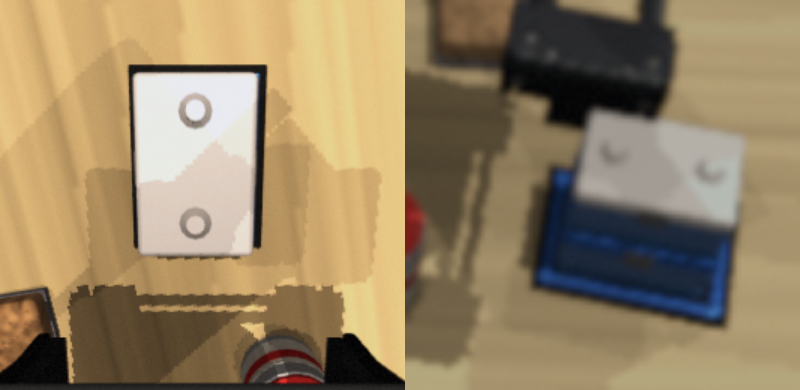

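White box is level on the blue one with faces flush (lugs at (195,110) and (195,223) in the left half). Next is the red tin.

```bash
cat >> m.py <<'E'
def lid(k,z,n=None):
    i=bot.camera_info('wrist');im=bot.camera('wrist')
    if n: save(n,im)
    for c in blobs(im,C[k],300):
        x,y,w,h=cv2.boundingRect(c);e=cv2.fitEllipse(c) if len(c)>5 else None
        s=np.mean([onz(i,q[0],z)[:2] for q in cv2.convexHull(c)],0)
        P=np.array([onz(i,q[0],z)[:2] for q in cv2.convexHull(c)],np.float32);cc,r=cv2.minEnclosingCircle(P)
        print(k,'bbox',(x,y,w,h),'A',cv2.contourArea(c),'ctr',onz(i,e[0],z)[:2].round(4),'circ',np.round(cc,4),round(r,4))
E
python3 - <<'E'
from m import *
i=bot.camera_info('wrist')
P=[onz(i,(u/1.5+130,v/1.5),.094)[:2] for u,v in [(195,110),(195,223)]];print(np.mean(P,0),np.hypot(*(P[0]-P[1])))
go(.655,.083,.21)
E
```

```text
[0.62547081 0.2401388 ] 0.05111581095530206
yaw 1.382->1.382 row [-0.002, -0.0, 0.0] [-87.5, 57.1, -32.3] dist 109 ang 0 t 15.5
```

Converted, -87 mm / 750 = -0.116, -60 mm / 750 = -0.08.

Emit:
{"api": "drive_tool", "payload": {
  "plan": [
    [0, 0, 0, -0.04, 0.02, -0.0427, -1],
    [0, 0, 0, -0.08, 0.0533, -0.0427, -1],
    [0, 0, 0, -0.116, 0.076, -0.0427, -1],
    [0, 0, 0, -0.116, 0.076, -0.0427, -1],
    [0, 0, 0, -0.116, 0.076, -0.0427, -1]
  ]
}}

```text
clock: 16.12
position: [0.6549, 0.0844, 0.21]
eef_rot: [-2.418, -2.002, 0.0]
wrist_force: [-0.8, 1.1, -0.1]
grip_width: 0.0868
gripper_force: 0.0
```

Run:
```python
from m import *
lid('red',.066);go(.655,.083,.025)
```

```text
red bbox (237, 150, 55, 55) A 2260.5 ctr [0.6574 0.0852] circ [0.6575 0.0847] 0.0256
yaw 1.384->1.384 row [-0.001, -0.001, 0.0] [-1.8, 0.7, 185.3] dist 185 ang 0 t 16.18
```

Converted, 185 mm / 750 = 0.2467, 160 mm / 750 = 0.2133.

Emit:
{"api": "drive_tool", "payload": {
  "plan": [
    [0, 0, 0, 0.0013, 0.004, 0.08, -1],
    [0, 0, 0, 0.0013, 0.004, 0.16, -1],
    [0, 0, 0, 0.0013, 0.004, 0.2133, -1],
    [0, 0, 0, 0.0013, 0.004, 0.2467, -1],
    [0, 0, 0, 0.0013, 0.004, 0.2467, -1],
    [0, 0, 0, 0.0013, 0.004, 0.2467, -1],
    [0, 0, 0, 0.0013, 0.004, 0.2467, 1],
    [0, 0, 0, 0.0013, 0.004, 0.2467, 1],
    [0, 0, 0, 0.0013, 0.004, 0.2467, 1],
    [0, 0, 0, 0.0013, 0.004, 0.2467, 1]
  ],
  "grip_force": 20
}}

```text
clock: 17.42
position: [0.6585, 0.0828, 0.0259]
eef_rot: [-2.422, -2.0, 0.0]
wrist_force: [-3.7, 0.5, 2.2]
grip_width: 0.0547
gripper_force: 1.6
```

Converted, -165 mm / 750 = -0.22, -150 mm / 750 = -0.2.

Emit:
{"api": "drive_tool", "payload": {
  "plan": [
    [0, 0, 0, 0, 0, 0, 1],
    [0, 0, 0, 0, 0, 0, 1],
    [0, 0, 0, 0, 0, -0.0533, 1],
    [0, 0, 0, 0, 0, -0.12, 1],
    [0, 0, 0, 0, 0, -0.2, 1],
    [0, 0, 0, 0, 0, -0.22, 1],
    [0, 0, 0, 0, 0, -0.22, 1]
  ]
}}

```text
clock: 18.3
position: [0.6588, 0.0827, 0.1908]
eef_rot: [2.422, 2.0, 0.001]
wrist_force: [-0.9, 0.7, -3.8]
grip_width: 0.0534
gripper_force: 20.0
```

Run:
```python
from m import *
for yaw in (0,-.4,.4,.8,1.2): print(yaw);s=.11;go(.527-s*np.cos(yaw),-.396-s*np.sin(yaw),.19,yaw)
```

```text
0
yaw 1.381->0.000 row [0.001, -0.001, 1.381] [-515.8, -147.0, 0.6] dist 536 ang 79 t 18.3
-0.4
yaw 1.381->-0.400 row [0.0, -0.001, 1.781] [-472.1, -146.6, 0.6] dist 494 ang 102 t 18.3
0.4
yaw 1.381->0.400 row [0.001, -0.001, 0.981] [-556.2, -130.4, 0.6] dist 571 ang 56 t 18.3
0.8
yaw 1.381->0.800 row [0.001, -0.0, 0.581] [-586.9, -99.3, 0.6] dist 595 ang 33 t 18.3
1.2
yaw 1.381->1.200 row [0.001, -0.0, 0.181] [-603.2, -58.7, 0.6] dist 606 ang 10 t 18.3
```

Converted, -535 mm / 750 = -0.7133, -130 mm / 750 = -0.1733, 0.981 rad / 4 = 0.2453.

Emit:
{"api": "drive_tool", "payload": {
  "plan": [
    [0, 0, 0.025, -0.072, -0.0173, 0, 1],
    [0, 0, 0.05, -0.144, -0.0347, 0, 1],
    [0, 0, 0.075, -0.216, -0.052, 0, 1],
    [0, 0, 0.1, -0.288, -0.0693, 0, 1],
    [0, 0, 0.125, -0.36, -0.0867, 0, 1],
    [0, 0, 0.15, -0.432, -0.104, 0, 1],
    [0, 0, 0.175, -0.504, -0.1213, 0, 1],
    [0, 0, 0.2, -0.576, -0.1387, 0, 1],
    [0, 0, 0.225, -0.648, -0.156, 0, 1],
    [0, 0, 0.2453, -0.7133, -0.1733, 0, 1]
  ]
}}

```text
clock: 19.55
position: [0.4274, -0.4194, 0.1877]
eef_rot: [-3.077, -0.617, 0.004]
wrist_force: [1.3, 0.4, -3.4]
grip_width: 0.0539
gripper_force: 20.0
```

Emit:
{"api": "drive_tool", "payload": {
  "plan": [
    [0, 0, 0, -0.024, 0.0107, 0, 1],
    [0, 0, 0, -0.024, 0.0107, 0, 1],
    [0, 0, 0, -0.024, 0.0107, 0, 1]
  ]
}}

```text
clock: 19.92
position: [0.4173, -0.4305, 0.1897]
eef_rot: [-3.076, -0.627, 0.0]
wrist_force: [0.2, 1.4, -2.0]
grip_width: 0.0535
gripper_force: 20.0
```

Run:
```python
from m import *
lid('red',.005,'w7.png');go(.527,-.396,.0315,.4);print(bot.get_obs()['position'])
```

```text
red bbox (200, 289, 123, 31) A 3228.5 ctr [ 0.2728 -0.4918] circ [ 0.2878 -0.4851] 0.0691
red bbox (203, 217, 118, 39) A 3258.0 ctr [ 0.3455 -0.461 ] circ [ 0.3288 -0.4683] 0.0644
red bbox (220, 189, 77, 22) A 401.5 ctr [ 0.3437 -0.4569] circ [ 0.3781 -0.4431] 0.0405
red bbox (236, 4, 83, 89) A 5636.0 ctr [ 0.5289 -0.3989] circ [ 0.5277 -0.3993] 0.0387
yaw 0.403->0.400 row [-0.002, -0.0, 0.003] [114.1, 11.4, 158.6] dist 196 ang 0 t 19.98
[ 0.41760788 -0.43047808  0.1900237 ]
```

View pics/w7.png

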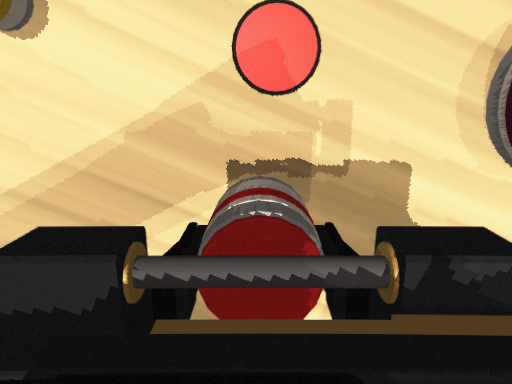

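Red coaster at (277,48), giving world (0.528,-0.399).

Converted, 154 mm / 750 = 0.2053, 112 mm / 750 = 0.1493, 0.003 rad / 4 = 0.0008.

Emit:
{"api": "drive_tool", "payload": {
  "plan": [
    [0, 0, 0.0008, 0.0747, 0.0093, 0, 1],
    [0, 0, 0.0008, 0.1493, 0.0193, 0.0133, 1],
    [0, 0, 0.0008, 0.1493, 0.0193, 0.08, 1],
    [0, 0, 0.0008, 0.1493, 0.0193, 0.1467, 1],
    [0, 0, 0.0008, 0.1493, 0.0193, 0.1867, 1],
    [0, 0, 0.0008, 0.1493, 0.0193, 0.2027, 1],
    [0, 0, 0.0008, 0.1493, 0.0193, 0.2053, 1],
    [0, 0, 0.0008, 0.1493, 0.0193, 0.2053, 1]
  ]
}}

```text
clock: 20.98
position: [0.5262, -0.4024, 0.0382]
eef_rot: [3.079, 0.62, 0.003]
wrist_force: [-0.2, 0.1, -2.1]
grip_width: 0.0535
gripper_force: 20.0
```

Run:
```python
from m import *
go(.528-.0018,-.399-.0008,.0312,.4)
```

```text
yaw 0.397->0.400 row [0.002, -0.001, -0.003] [1.0, -2.4, 7.0] dist 7 ang 0 t 20.98
```

Converted, -170 mm / 750 = -0.2267, -160 mm / 750 = -0.2133.

Emit:
{"api": "drive_tool", "payload": {
  "plan": [
    [0, 0, 0, 0.0013, -0.0027, 0.0053, 1],
    [0, 0, 0, 0.0013, -0.0027, 0.0093, 1],
    [0, 0, 0, 0.0013, -0.0027, 0.0093, 1],
    [0, 0, 0, 0.0013, -0.0027, 0.0093, -1],
    [0, 0, 0, 0.0013, -0.0027, 0.0093, -1],
    [0, 0, 0, 0.0013, -0.0027, 0.0093, -1],
    [0, 0, 0, 0.0013, -0.0027, -0.0533, -1],
    [0, 0, 0, 0.0013, -0.0027, -0.1333, -1],
    [0, 0, 0, 0.0013, -0.0027, -0.2133, -1],
    [0, 0, 0, 0.0013, -0.0027, -0.2267, -1]
  ]
}}

```text
clock: 22.22
position: [0.5272, -0.401, 0.2121]
eef_rot: [3.075, 0.618, 0.009]
wrist_force: [0.5, -0.2, -0.5]
grip_width: 0.0867
gripper_force: 0.0
```

Run:
```python
from m import *
lid('red',.071);go(.622,-.255,.21,.6);go(.622,-.255,.21,1.1)
```

```text
red bbox (234, 151, 51, 55) A 1519.0 ctr [ 0.5285 -0.4005] circ [ 0.5264 -0.3996] 0.0255
red bbox (224, 129, 70, 53) A 941.0 ctr [ 0.5376 -0.3947] circ [ 0.5386 -0.3945] 0.0315
yaw 0.397->0.600 row [0.005, -0.002, -0.203] [144.3, -97.6, 0.6] dist 174 ang 12 t 22.27
yaw 0.397->1.100 row [0.005, -0.001, -0.703] [144.3, -97.6, 0.6] dist 174 ang 40 t 22.27
```

Converted, 144 mm / 750 = 0.192, 108 mm / 750 = 0.144, -0.703 rad / 4 = -0.1758.

Emit:
{"api": "drive_tool", "payload": {
  "plan": [
    [0, 0, -0.045, 0.048, -0.032, 0, -1],
    [0, 0, -0.09, 0.096, -0.064, 0, -1],
    [0, 0, -0.135, 0.144, -0.0973, 0, -1],
    [0.0013, 0, -0.1758, 0.192, -0.1307, 0, -1],
    [0.0013, 0, -0.1758, 0.192, -0.1307, 0, -1],
    [0.0013, 0, -0.1758, 0.192, -0.1307, 0, -1],
    [0.0013, 0, -0.1758, 0.192, -0.1307, 0, -1]
  ]
}}

```text
clock: 23.15
position: [0.6194, -0.2554, 0.206]
eef_rot: [-2.676, -1.635, 0.003]
wrist_force: [0.6, -0.1, 0.4]
grip_width: 0.0868
gripper_force: 0.0
```

Run:
```python
from m import *
lid('green',.066);go(.622,-.255,.025)
```

```text
green bbox (239, 150, 56, 55) A 2310.0 ctr [ 0.6237 -0.2552] circ [ 0.6233 -0.2556] 0.0255
green bbox (183, 0, 60, 17) A 666.5 ctr [ 0.6481 -0.113 ] circ [ 0.65   -0.1092] 0.0233
yaw 1.097->1.097 row [-0.005, -0.001, 0.0] [1.2, 3.0, 181.2] dist 181 ang 0 t 23.2
```

Converted, 181 mm / 750 = 0.2413, 4.5 mm / 750 = 0.006, -0.005 rad / 4 = -0.0013.

Emit:
{"api": "drive_tool", "payload": {
  "plan": [
    [-0.0013, 0, 0, 0.002, 0.006, 0.08, -1],
    [-0.0013, 0, 0, 0.002, 0.006, 0.16, -1],
    [-0.0013, 0, 0, 0.002, 0.006, 0.2133, -1],
    [-0.0013, 0, 0, 0.002, 0.006, 0.2413, -1],
    [-0.0013, 0, 0, 0.002, 0.006, 0.2413, -1],
    [-0.0013, 0, 0, 0.002, 0.006, 0.2413, -1],
    [-0.0013, 0, 0, 0.002, 0.006, 0.2413, 1],
    [-0.0013, 0, 0, 0.002, 0.006, 0.2413, 1],
    [-0.0013, 0, 0, 0.002, 0.006, 0.2413, 1],
    [-0.0013, 0, 0, 0.002, 0.006, 0.2413, 1]
  ]
}}

```text
clock: 24.45
position: [0.6244, -0.2539, 0.0258]
eef_rot: [-2.678, -1.641, -0.003]
wrist_force: [-0.5, 0.3, -0.9]
grip_width: 0.055
gripper_force: 0.0
```

Converted, -165 mm / 750 = -0.22, -150 mm / 750 = -0.2.

Emit:
{"api": "drive_tool", "payload": {
  "plan": [
    [0, 0, 0, 0, 0, 0, 1],
    [0, 0, 0, 0, 0, 0, 1],
    [0, 0, 0, 0, 0, -0.0533, 1],
    [0, 0, 0, 0, 0, -0.12, 1],
    [0, 0, 0, 0, 0, -0.2, 1],
    [0, 0, 0, 0, 0, -0.22, 1],
    [0, 0, 0, 0, 0, -0.22, 1]
  ]
}}

```text
clock: 25.32
position: [0.6243, -0.2542, 0.1907]
eef_rot: [-2.678, -1.642, -0.003]
wrist_force: [-0.4, -0.2, -3.8]
grip_width: 0.0535
gripper_force: 20.0
```

Run:
```python
from m import *
s=.11;yaw=1.1;go(.66-s*np.cos(yaw),-.069-s*np.sin(yaw),.19,yaw)
```

```text
yaw 1.100->1.100 row [0.001, -0.002, -0.0] [71.3, -52.2, 0.8] dist 88 ang 0 t 25.32
```

Converted, 71 mm / 750 = 0.0947, -52 mm / 750 = -0.0693.

Emit:
{"api": "drive_tool", "payload": {
  "plan": [
    [0, 0, 0, 0.048, -0.0347, 0, 1],
    [0, 0, 0, 0.0947, -0.0693, 0, 1],
    [0, 0, 0, 0.0947, -0.0693, 0, 1],
    [0, 0, 0, 0.0947, -0.0693, 0, 1],
    [0, 0, 0, 0.0947, -0.0693, 0, 1]
  ]
}}

```text
clock: 25.95
position: [0.6095, -0.1687, 0.1895]
eef_rot: [-2.678, -1.638, -0.0]
wrist_force: [-1.1, -0.7, -3.2]
grip_width: 0.0537
gripper_force: 20.0
```

Run:
```python
from m import *
lid('green',.005);go(.66,-.069,.0315,1.1)
```

```text
green bbox (199, 289, 126, 31) A 3462.0 ctr [ 0.5384 -0.3079] circ [ 0.5459 -0.2929] 0.0707
green bbox (207, 225, 110, 32) A 2374.0 ctr [ 0.5725 -0.2418] circ [ 0.5658 -0.2542] 0.0599
green bbox (217, 196, 87, 25) A 470.0 ctr [ 0.4983 -0.3787] circ [ 0.5838 -0.2151] 0.046
green bbox (223, 8, 82, 88) A 5591.0 ctr [ 0.662  -0.0691] circ [ 0.6614 -0.0701] 0.0387
yaw 1.098->1.100 row [-0.001, -0.001, -0.002] [111.3, -0.4, 158.4] dist 194 ang 0 t 26.0
```

Converted, 154 mm / 750 = 0.2053, 113 mm / 750 = 0.1507.

Emit:
{"api": "drive_tool", "payload": {
  "plan": [
    [0, 0, 0, 0.0747, 0.0013, 0, 1],
    [0, 0, 0, 0.1507, 0.0019, 0.0133, 1],
    [0, 0, 0, 0.1507, 0.0019, 0.08, 1],
    [0, 0, 0, 0.1507, 0.0019, 0.1467, 1],
    [0, 0, 0, 0.1507, 0.0019, 0.1867, 1],
    [0, 0, 0, 0.1507, 0.0019, 0.2027, 1],
    [0, 0, 0, 0.1507, 0.0019, 0.2053, 1],
    [0, 0, 0, 0.1507, 0.0019, 0.2053, 1]
  ]
}}

```text
clock: 27.0
position: [0.6637, -0.0672, 0.0385]
eef_rot: [2.678, 1.641, 0.005]
wrist_force: [-0.0, 0.7, -2.2]
grip_width: 0.0534
gripper_force: 20.0
```

Run:
```python
from m import *
go(.6617+.0006,-.0696+.0012,.0312,1.1)
```

```text
yaw 1.099->1.100 row [0.002, -0.003, -0.001] [-1.8, -0.7, 7.2] dist 7 ang 0 t 27.0
```

Converted, -170 mm / 750 = -0.2267, -160 mm / 750 = -0.2133.

Emit:
{"api": "drive_tool", "payload": {
  "plan": [
    [0, 0, 0, -0.0027, -0.0013, 0.0053, 1],
    [0, 0, 0, -0.0027, -0.0013, 0.0093, 1],
    [0, 0, 0, -0.0027, -0.0013, 0.0093, 1],
    [0, 0, 0, -0.0027, -0.0013, 0.0093, -1],
    [0, 0, 0, -0.0027, -0.0013, 0.0093, -1],
    [0, 0, 0, -0.0027, -0.0013, 0.0093, -1],
    [0, 0, 0, -0.0027, -0.0013, -0.0533, -1],
    [0, 0, 0, -0.0027, -0.0013, -0.1333, -1],
    [0, 0, 0, -0.0027, -0.0013, -0.2133, -1],
    [0, 0, 0, -0.0027, -0.0013, -0.2267, -1]
  ]
}}

```text
clock: 28.25
position: [0.6628, -0.0682, 0.2123]
eef_rot: [2.675, 1.64, 0.012]
wrist_force: [0.7, -0.2, -0.9]
grip_width: 0.0864
gripper_force: 0.0
```

Run:
```python
from m import *
lid('green',.071);go(.467,-.157,.21,1.1)
```

```text
green bbox (231, 156, 56, 54) A 2258.5 ctr [ 0.6601 -0.0702] circ [ 0.6597 -0.0706] 0.0253
green bbox (225, 134, 70, 53) A 1065.5 ctr [ 0.6659 -0.0601] circ [ 0.6667 -0.059 ] 0.0316
yaw 1.100->1.100 row [0.005, -0.004, -0.0] [-167.5, -133.8, -0.4] dist 214 ang 0 t 28.3
```

Converted, -167 mm / 750 = -0.2227, -134 mm / 750 = -0.1787, 0.005 rad / 4 = 0.0013.

Emit:
{"api": "drive_tool", "payload": {
  "plan": [
    [0, 0, 0, -0.056, -0.0453, 0, -1],
    [0, 0, 0, -0.112, -0.0893, 0, -1],
    [0, 0, 0, -0.168, -0.1333, 0, -1],
    [0.0013, -0.001, 0, -0.2227, -0.1787, 0, -1],
    [0.0013, -0.001, 0, -0.2227, -0.1787, 0, -1],
    [0.0013, -0.001, 0, -0.2227, -0.1787, 0, -1],
    [0.0013, -0.001, 0, -0.2227, -0.1787, 0, -1]
  ]
}}

```text
clock: 29.18
position: [0.4663, -0.1558, 0.2062]
eef_rot: [-2.674, -1.642, 0.006]
wrist_force: [0.3, -0.3, -0.7]
grip_width: 0.0871
gripper_force: 0.0
```

Run:
```python
from m import *
lid('yellow',.066);go(.467,-.157,.025)
```

```text
yaw 1.101->1.101 row [-0.006, 0.001, -0.0] [-0.5, 2.2, 181.2] dist 181 ang 0 t 29.23
```

```bash
sed -i 's/((24,180,110),(33,255,255))/((24,150,80),(36,255,255))/' m.py
python3 - <<'E'
from m import *
lid('yellow',.066,'w8.png');go(.467,-.157,.025)
im=bot.camera('wrist');print(cv2.cvtColor(im,cv2.COLOR_RGB2HSV)[150:215:10,265])
E
```

```text
yaw 1.101->1.101 row [-0.006, 0.001, -0.0] [-0.4, 2.2, 181.2] dist 181 ang 0 t 29.27
[[ 22 184 220]
 [ 22 184 219]
 [ 24 178 235]
 [ 22 189 215]
 [ 22 187 215]
 [ 22 183 173]
 [ 17 121 154]]
```

```bash
sed -i 's/((24,150,80),(36,255,255))/((20,155,80),(36,255,255))/' m.py
python3 - <<'E'
from m import *
lid('yellow',.066);go(.467,-.157,.025)
E
```

```text
yellow bbox (238, 149, 55, 55) A 2298.0 ctr [ 0.4692 -0.1554] circ [ 0.4693 -0.156 ] 0.0255
yaw 1.101->1.101 row [-0.005, 0.002, -0.0] [-0.0, 2.2, 181.4] dist 181 ang 0 t 29.38
```

View pics/w8.png

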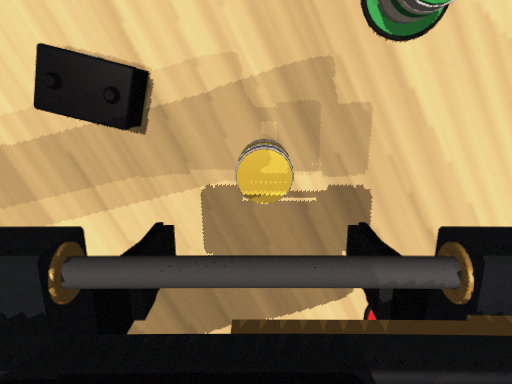

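Yellow lid is at (265,176), clear of the fingers.

Converted, 181 mm / 750 = 0.2413, 160 mm / 750 = 0.2133, -0.005 rad / 4 = -0.0013.

Emit:
{"api": "drive_tool", "payload": {
  "plan": [
    [-0.0013, 0, 0, 0.0027, 0.0047, 0.08, -1],
    [-0.0013, 0, 0, 0.0027, 0.0047, 0.16, -1],
    [-0.0013, 0, 0, 0.0027, 0.0047, 0.2133, -1],
    [-0.0013, 0, 0, 0.0027, 0.0047, 0.2413, -1],
    [-0.0013, 0, 0, 0.0027, 0.0047, 0.2413, -1],
    [-0.0013, 0, 0, 0.0027, 0.0047, 0.2413, -1],
    [-0.0013, 0, 0, 0.0027, 0.0047, 0.2413, 1],
    [-0.0013, 0, 0, 0.0027, 0.0047, 0.2413, 1],
    [-0.0013, 0, 0, 0.0027, 0.0047, 0.2413, 1],
    [-0.0013, 0, 0, 0.0027, 0.0047, 0.2413, 1]
  ]
}}

```text
clock: 30.62
position: [0.4687, -0.1565, 0.0258]
eef_rot: [2.677, 1.641, -0.003]
wrist_force: [0.3, 0.3, 0.3]
grip_width: 0.0549
gripper_force: 0.0
```

Converted, -165 mm / 750 = -0.22, -150 mm / 750 = -0.2.

Emit:
{"api": "drive_tool", "payload": {
  "plan": [
    [0, 0, 0, 0, 0, 0, 1],
    [0, 0, 0, 0, 0, 0, 1],
    [0, 0, 0, 0, 0, -0.0533, 1],
    [0, 0, 0, 0, 0, -0.12, 1],
    [0, 0, 0, 0, 0, -0.2, 1],
    [0, 0, 0, 0, 0, -0.22, 1],
    [0, 0, 0, 0, 0, -0.22, 1]
  ]
}}

```text
clock: 31.5
position: [0.4688, -0.1562, 0.1904]
eef_rot: [2.677, 1.641, -0.003]
wrist_force: [-0.4, 0.2, -4.5]
grip_width: 0.0532
gripper_force: 20.0
```

Run:
```python
from m import *
s=.11
for yaw in (1.4,2.0): go(.40-s*np.cos(yaw),.297-s*np.sin(yaw),.19,yaw)
```

```text
yaw 1.100->1.400 row [0.0, 0.003, -0.3] [267.5, -234.5, -0.4] dist 356 ang 17 t 31.5
yaw 1.100->2.000 row [-0.0, 0.003, -0.9] [304.3, -180.8, -0.4] dist 354 ang 52 t 31.5
```

Converted, 304 mm / 750 = 0.4053, 254 mm / 750 = 0.3387, 0.003 rad / 4 = 0.0008.

Emit:
{"api": "drive_tool", "payload": {
  "plan": [
    [0, 0, -0.0375, 0.0667, -0.04, 0, 1],
    [0, 0, -0.075, 0.1347, -0.08, 0, 1],
    [0, 0, -0.1125, 0.2027, -0.12, 0, 1],
    [0, 0, -0.15, 0.2707, -0.16, 0, 1],
    [0, 0, -0.1875, 0.3387, -0.2013, 0, 1],
    [0, 0.0008, -0.225, 0.4053, -0.2413, 0, 1],
    [0, 0.0008, -0.225, 0.4053, -0.2413, 0, 1],
    [0, 0.0008, -0.225, 0.4053, -0.2413, 0, 1],
    [0, 0.0008, -0.225, 0.4053, -0.2413, 0, 1]
  ]
}}

```text
clock: 32.62
position: [0.4454, 0.1954, 0.1889]
eef_rot: [-1.7, -2.64, 0.002]
wrist_force: [0.4, 0.5, -3.7]
grip_width: 0.0536
gripper_force: 20.0
```

Run:
```python
from m import *
lid('yellow',.005);go(.40,.297,.0315,2.0)
```

```text
yellow bbox (199, 289, 126, 32) A 3330.0 ctr [0.5096 0.0542] circ [0.5028 0.0694] 0.0706
yellow bbox (204, 219, 116, 38) A 3017.0 ctr [0.4777 0.1251] circ [0.4843 0.11  ] 0.0631
yellow bbox (213, 191, 97, 29) A 508.0 ctr [ 0.5489 -0.0314] circ [0.4666 0.1478] 0.0512
yaw 1.997->2.000 row [-0.001, -0.001, -0.003] [111.0, 0.8, 157.8] dist 193 ang 0 t 32.67
```

Run:
```python
from m import *
im=bot.camera('wrist');h=cv2.cvtColor(im,cv2.COLOR_RGB2HSV);print(h[5:110:12,262].tolist());print(h[50,180:350:15].tolist());np.save('pics/w9.npy',im)
i=bot.camera_info('wrist')
# dark rubber edge
m=cv2.inRange(h[:150],(0,0,0),(180,255,60));cs,hi=cv2.findContours(m,cv2.RETR_EXTERNAL,cv2.CHAIN_APPROX_NONE)
for c in cs:
    if len(c)>60:
        P=np.array([onz(i,q[0],.005)[:2] for q in cv2.convexHull(c)],np.float32);print(cv2.boundingRect(c),cv2.minEnclosingCircle(P))
```

```text
[[19, 108, 228], [30, 127, 249], [29, 137, 248], [29, 135, 248], [29, 137, 248], [29, 138, 247], [29, 139, 248], [29, 142, 248], [16, 118, 80]]
[[21, 103, 241], [20, 110, 236], [20, 106, 236], [29, 142, 248], [29, 140, 248], [29, 137, 248], [30, 135, 248], [29, 135, 248], [29, 137, 248], [21, 104, 240], [23, 97, 244], [24, 83, 247]]
(218, 7, 88, 95) ((0.4002874791622162, 0.29551151394844055), 0.04163895919919014)
```

Emit:
{"api": "drive_tool", "payload": {
  "plan": [
    [0, 0, 0, 0.0733, 0.0007, 0, 1],
    [0, 0, 0, 0.1453, 0.0007, 0.0133, 1],
    [0, 0, 0, 0.1453, 0.0007, 0.08, 1],
    [0, 0, 0, 0.1453, 0.0007, 0.1467, 1],
    [0, 0, 0, 0.1453, 0.0007, 0.1867, 1],
    [0, 0, 0, 0.1453, 0.0007, 0.2027, 1],
    [0, 0, 0, 0.1453, 0.0007, 0.2053, 1],
    [0, 0, 0, 0.1453, 0.0007, 0.2053, 1]
  ]
}}

```text
clock: 33.72
position: [0.4013, 0.2968, 0.0372]
eef_rot: [-1.698, -2.643, -0.003]
wrist_force: [0.2, -0.2, -2.9]
grip_width: 0.0535
gripper_force: 20.0
```

Run:
```python
from m import *
go(.4005,.295,.0312,2.0)
```

```text
yaw 1.999->2.000 row [0.002, -0.001, -0.001] [-1.3, -1.5, 6.0] dist 6 ang 0 t 33.73
```

Converted, -170 mm / 750 = -0.2267, -160 mm / 750 = -0.2133.

Emit:
{"api": "drive_tool", "payload": {
  "plan": [
    [0, 0, 0, -0.0013, -0.0013, 0.004, 1],
    [0, 0, 0, -0.0013, -0.0013, 0.008, 1],
    [0, 0, 0, -0.0013, -0.0013, 0.008, 1],
    [0, 0, 0, -0.0013, -0.0013, 0.008, -1],
    [0, 0, 0, -0.0013, -0.0013, 0.008, -1],
    [0, 0, 0, -0.0013, -0.0013, 0.008, -1],
    [0, 0, 0, -0.0013, -0.0013, -0.0533, -1],
    [0, 0, 0, -0.0013, -0.0013, -0.1333, -1],
    [0, 0, 0, -0.0013, -0.0013, -0.2133, -1],
    [0, 0, 0, -0.0013, -0.0013, -0.2267, -1]
  ]
}}

```text
clock: 34.98
position: [0.4014, 0.2964, 0.2098]
eef_rot: [1.696, 2.641, 0.009]
wrist_force: [-0.7, -0.2, -1.5]
grip_width: 0.0866
gripper_force: 0.0
```

Converted, -100 mm / 750 = -0.1333, -50 mm / 750 = -0.0667.

Emit:
{"api": "drive_tool", "payload": {
  "plan": [
    [0, 0, 0, -0.0667, 0, 0, -1],
    [0, 0, 0, -0.1333, 0, 0, -1],
    [0, 0, 0, -0.1333, 0, 0, -1],
    [0, 0, 0, -0.1333, 0, 0, -1]
  ]
}}

```text
clock: 35.48
position: [0.4412, 0.2043, 0.2054]
eef_rot: [-1.697, -2.642, -0.0]
wrist_force: [0.7, 0.8, -0.1]
grip_width: 0.0872
gripper_force: 0.0
```

Run:
```python
from m import *
C['yellow']=[((24,120,80),(36,255,255))]
lid('yellow',.071)
s=bot.camera('scene');save('end.png',cv2.resize(s[120:300,60:440],(800,379),interpolation=cv2.INTER_CUBIC))
```

```text
yellow bbox (262, 39, 41, 70) A 516.0 ctr [0.3336 0.2924] circ [0.4148 0.291 ] 0.0291
yellow bbox (232, 26, 62, 67) A 3132.0 ctr [0.3997 0.2972] circ [0.3999 0.2967] 0.0252
```

View pics/end.png

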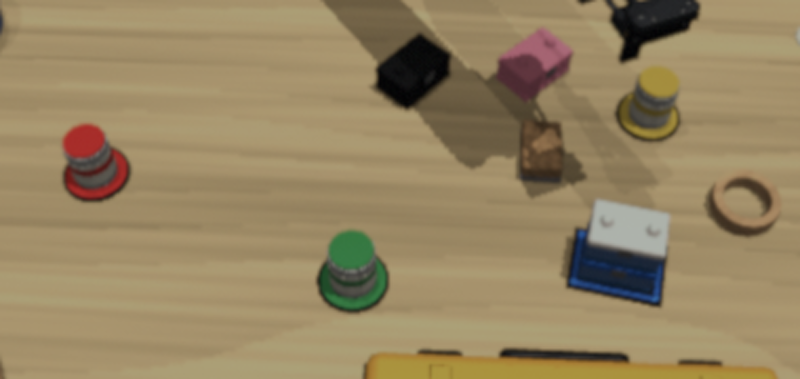

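The final view shows all three tins upright on their own coasters: red (90,165), green (352,275), yellow (652,105). The white box is stacked flush on the blue one on the mat at (622,250), and the gripper is clear of everything.

```bash
python3 -c "
from station import bot
print(bot.finish_job())"
```

```text
the job is handed in; nothing more can be done
None
```

The job is handed in at about 35 s of the 128 s allowed, with no verdict returned: by my last camera checks the three tins are upright within about 3 mm of their coasters' centres, and the white-lidded box sits flush on the blue-lidded box inside the outline, all released.

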